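Move the battery pack from the charger to the portable balance

ROBOT

A 6-joint arm with a two-finger parallel gripper is mounted at the origin on the work surface. World frame = base frame: x ahead of the robot, y to its left, z up, the work surface at z = 0. Lengths are in mm, angles in rad, forces in N, time in s.
With the tool pointing down it reaches from about 275 to 1000 mm from the base axis. Payload 8.4 kg.
Tool frame: the origin (TCP) lies at the very end of the fingers, on their centre line; the grasp point (between the pads) lies 19 mm behind it; z points along the fingers, y is the direction in which the jaws open and shut (so a half turn about z gives the same grasp; the last joint's range is limited). The gripper opens to 85 mm and grips with 20 to 120 N. Pads are 22 mm wide; open, the fingers measure 114 mm over their backs; the gripper's body (76 mm by 85 mm) begins 54 mm behind the grasp point. The pads swing forward as they close: fully open they stand 13 mm farther back than shut.
Start: joints at [-1.343, 0.353, 1.633, -0, 1.155, -0.002], TCP at [142.363, -608.573, 231.281] pointing down, gripper open.
Joint ranges: [-2.63, 2.63], [-0.92, 2.1], [0.06, 2.66], [-1.3, 4.44], [0, 2.69], [-3.02, 3.02]. Speed limits (rad/s): [2.22, 2.22, 2.79, 3.14, 3.14, 3.14].

INTERFACE

Orientations are given as [roll, pitch, yaw] about the fixed x, y, z axes, in that order (R = Rz(yaw) Ry(pitch) Rx(roll)).
In Python, from rig import sense, grab_frame, get_calibration, sign_off, boxes_of, trace gives the robot as it stands.
- The arm moves only by the tool servo_tool, never from a script. Its argument "rows" is a list of rows, each a list of 3 entries, a list of its own where there are three numbers: the finger opening in mm, from 0 to 85.4, then the shift along the tool's x, y, z in mm, then the turn, a rotation vector about the tool's x, y, z in degrees. A call has 1 to 8 rows; each row shifts and turns the commanded pose from where the row before left it, along the tool's axes as they then stand; what a row does not reach is not made up. A row lasts 1/8 s, in which the tool goes at most 62.5 mm and 10.7 degrees, less where a joint would pass 70% of its speed; a pose out of reach is approached as far as the arm can. A call is refused whole if a number of a shift passes 62.5 or a number of a turn 10.7, either way. A call with a gripper value outside its range is refused whole. The fingers move at their own pace and stop on an object; "force" is the grip in N (left out, the last holds). Time passes only in rows, so rows that do not move let the fingers close. It gives the time, the measured TCP pose, the force and the opening at its end, in the units of the state.
- sense(): the state, without advancing time (a new reading comes with each control period).
- grab_frame(name): name is "scene" or "top" or "wrist"; returns the picture (480x640x3 uint8, blue, green, red); there is no depth.
- get_calibration(name): a dict with "intrinsics" (3x3 intrinsics, pixels), "k1" (the pictures are not rectified: a ray, as slopes to the right and down, at radius r is drawn at 1 + k1 r^2 times it, then the intrinsics apply), "world_to_cam" (4x4, takes a point from world to camera coordinates). Camera axes: x right, y down, z forward; pixel columns grow to the right and rows downward; lengths in mm; the calibration is good to about 2 mm. A picture is of the moment at which its call begins: read the wrist's pose just before it. get_calibration takes no time and is no camera call; for the wrist camera it gives the pose at the moment of the call.
- sign_off(): hands the job in, once; it reports no verdict.
Trained networks look in the newest picture that a camera, given by its name, has taken for a name from the list of things; names that differ only in an ending like _2 or _b are one class to them, and where a whole thing is asked for, a point or a joint stands for the part that bears it (a point fixed in the world has none). Each returns a list of dicts, best first, with "conf" (0 to 1); they miss things now and then, are a little off and sometimes report something else, mostly with a low value. They report only what shows in the picture. A call takes as long as a camera call. They do not tell look-alikes from the thing itself.
- boxes_of(camera, thing): "centre" ([x, y, z] in mm, in the coordinates of the camera as it stood for that picture, good to about 4 mm: the middle of the surface that is visible of it).
- trace(camera, thing): "mask" (480x640 bool, what is visible of it).
The state is a dict: "clock": time; "qpos": joint angles; "qvel": joint speeds; "joint_efforts": joint torques, N m; "eef_pos": TCP position; "tcp_rot": TCP orientation; "contact_force": force on the tool from outside, world axes, zero at the start; "wrist_torque": the same for the moment, N m; "opening": opening from 0.0 (shut) to 1.0 (fully open).
Only numpy, scipy, OpenCV 4.12 (cv2) and the standard library are available. Lean on these libraries where they do the work, as an engineer would, in place of code of your own. Each camera call takes 0.05 s, during which the arm holds its last target. There are 200 camera calls.

TASK

The battery pack in the bench charger is charged: press the charger's catch to release it, take the pack out along the rail and slide it into the battery rail of the portable balance, fully home until the catch there clicks and holds it. Be gentle: stop pushing as soon as it is home (about 12 N along the rail is plenty), so as not to crush the soft rubber cushion behind it, and leave the other things on the bench alone.

Things in the scene. Friction and masses are not known exactly. Their poses are not given: they have to be found in the camera images.
- charger: Grey bench charger, fixed: a low plate with a rail and an end block, no pan. Origin: centre of the rail's mouth, on the table; x along the rail, the way a pack goes in; z up. The pack starts latched here, nose at x = 66 mm, centre at x = 26 mm. At the inner end an end block, 40 mm high, carries a spring ejector pin and, behind it, the catch's press pad.
- charger_mouth (a point): Middle of the charger's rail mouth, on the rail's floor, 14 mm above the table; axes as the charger's. Beyond it (x = 0 to 62) side walls stand 59 mm apart; over them (x = 4 to 62) lips 4 mm thick leave a slot 45 mm wide, with 8 mm of height under them; lips' top 26 mm above the table. Flared cheeks at x = -22 to 0 widen the mouth to about 68 mm.
- charger_apron (a point): Middle of the charger's open apron, on its top: flat floor 80 mm wide from 81 mm before the mouth up to the mouth (x = -81 to 0), level with the rail's floor. A pack is lifted off or laid down here, nose short of the lips, and slid along x.
- balance: Portable balance, fixed: white body 150 x 150 mm, 40 mm high, with a black display and a round steel pan (100 mm across, top 55 mm above the table, centre at x = 220 mm). A battery rail at its front, same shape and sizes as the charger's. Origin: centre of the rail's mouth, on the table; x along the rail, the way a pack goes in; z up.
- balance_mouth (a point): Middle of the balance's rail mouth, on the rail's floor, 14 mm above the table; axes as the balance's. Same as the charger's, but the end block was set by hand and its place is not given: the latched pack's centre is at x = 14 to 38 mm. The pin pushes over the last 16 mm; sliding home takes up to about 9 N; 1.5 mm past the latched place the nose meets a rubber cushion.
- balance_apron (a point): Middle of the balance's open apron, on its top, same as the charger's: flat floor 80 mm wide, x = -81 to 0 mm from the mouth.
- pack: Battery pack of black plastic, about 0.25 kg, as a whole; its centre is pack_center. Origin: centre of its underside; axes as the point's.
- pack_center (a point): The pack's centre, 29 mm above its underside; x to its nose (the end that goes in first), z up. Base flange 80 x 56 mm, 6 mm thick, runs under the lips; a recess in its underside 10 to 24 mm behind the nose takes the catch. Body 80 x 40 mm up to 28 mm; on it a centred grip rib 50 mm long (x), 22 mm wide, 28 to 58 mm above the underside: hold it by the rib's sides.
- charger_catch_top (a point): Top middle of the charger's catch pad: grey, ribbed, 24 x 32 mm, behind the end block, top 50 mm above the table, 10 mm above the block, 36 mm beyond the latched pack's nose. Pressed straight down it goes 7 mm; the pack is free after about 4.5 mm, at up to about 12 N. Hold it down a moment while the pin drives the pack about 15 mm out.
- charger_catch (a joint): Travel of the charger's catch pad, m: 0 up (spring), 0.007 pressed right down; a pack is held when it is 0.
- charger_ejector (a joint): Travel of the charger's ejector pin, m: 0 sprung out, about 0.0155 with a pack latched.
- balance_catch (a joint): Travel of the balance's catch pad (same as the charger's), m: 0 up, 0.007 right down. A pack sliding in pushes it down about 4.5 mm by its ramp; it springs back to 0 with the click.
- balance_ejector (a joint): Travel of the balance's ejector pin, m: 0 sprung out, about 0.0155 with a pack latched, 0.0175 where the nose meets the cushion.
- beaker_center (a point): Glass beaker, 68 mm across, 85 mm tall, point half-way up. Leave alone.
- weight_center (a point): Steel calibration weight with a knob, 32 mm across, 46 mm tall, point half-way up. Leave alone.
- tipbox_center (a point): Pipette tip box, blue with clear lid, 120 x 85 x 81 mm, point half-way up. Leave alone.
- reagent_center (a point): Amber glass bottle, 66 mm across, 140 mm tall, point half-way up. Leave alone.
- balance_cushion (a joint): How far the two rubber pads in the face of the balance's end block are pressed in, m: 0 free; 3 N per mm. They lie 1.5 mm beyond the latched pack's nose; the catch clicks before they are touched. They are crushed when pressed in by over 2.5 mm, which is a push of some 15 N or more along the rail with the pin and friction.
Things that resemble listed ones, but are neither listed nor needed, are in the scene too. Several things have the shape of the pack; the one meant has the colours described above.

How it is judged:
By the outcome, as a careful person would: the job done as asked, in the order asked, and still so for the second after the job is handed in, with the robot touching nothing.
It also fails if it takes over 64 s, if anything falls off the work surface, if the arm or the gripper's body presses on something with over 40 N, if the wrist force passes 120 N, or if a joint passes its speed limit or range.

## Working session

There is one attempt and no reset: what is moved stays moved. The work goes in short steps, Python scripts to look and compute and a tool call to move; the robot and the scene stay as the last step left them, time stands still between calls to the robot, and variables do not carry over. Pictures are saved under pics/ and viewed, about 8 in all and at most 12, crops included, and the job is handed in when it is done.

Besides the shell and the picture viewer there is one more tool, called after ">>>" as name(argument=value, ...), one argument or row to a line, values as JSON. servo_tool: Moves the arm, as the interface text tells. Its arguments: {"type":"object","properties":{"rows":{"type":"array","items":{"type":"array"}},"force":{"type":"number"}},"required":["rows"]}

```bash
ls; mkdir -p pics
cat > h.py <<'E'
import numpy as np, cv2
from rig import *
def towld(cam,p):
    T=np.linalg.inv(np.array(get_calibration(cam)["world_to_cam"])); return (T@np.r_[p,1])[:3]
def proj(cam,P):
    c=get_calibration(cam);K=np.array(c["intrinsics"]);p=np.array(c["world_to_cam"])@np.r_[P,1]
    s=p[:2]/p[2]; s=s*(1+c["k1"]*(s@s)); return (K@np.r_[s,1])[:2]
def ray(cam,uv,z):
    c=get_calibration(cam);K=np.array(c["intrinsics"])
    d=(np.linalg.inv(K)@np.r_[uv,1])[:2]; s=d.copy()
    for _ in range(20): s=d/(1+c["k1"]*(s@s))
    T=np.linalg.inv(np.array(c["world_to_cam"])); o=T[:3,3]; v=T[:3,:3]@np.r_[s,1]
    return o+v*(z-o[2])/v[2]
E
python3 - <<'E'
from h import *
for c in ["scene","top"]:
    cv2.imwrite(f"pics/{c}0.png",grab_frame(c))
    for t in ["charger","balance","pack","charger_catch","balance_catch","beaker_center","weight_center","tipbox_center","reagent_center"]:
        for d in boxes_of(c,t):
            w=towld(c,d["centre"]); print(c,t,round(d["conf"],2),w.round(),proj(c,w).round())
print(sense())
E
```

```text
pics
scene charger 0.73 [ 565. -224.   18.] [278. 216.]
scene balance 0.67 [612.   4.  28.] [330. 265.]
scene balance 0.61 [686. 265.  40.] [401. 347.]
scene pack 0.94 [ 530. -227.   38.] [287. 203.]
scene pack 0.52 [573. 252.  35.] [426. 311.]
scene charger_catch 0.56 [ 601. -254.   51.] [260. 208.]
scene charger_catch 0.55 [623. 259.  49.] [417. 323.]
scene balance_catch 0.75 [618. 257.  52.] [417. 320.]
scene beaker_center 0.84 [498.  27.  59.] [368. 237.]
scene weight_center 0.55 [611.   1.  28.] [329. 265.]
scene tipbox_center 0.84 [506. 468.  82.] [541. 337.]
scene tipbox_center 0.67 [495.  27.  57.] [369. 237.]
scene reagent_center 0.83 [ 481. -440.   72.] [247. 154.]
scene reagent_center 0.21 [684. 261.  43.] [400. 343.]
top charger 0.81 [ 519. -237.   15.] [412. 270.]
top balance 0.8 [640. 246.  37.] [204. 215.]
top balance 0.5 [ 515. -234.   42.] [414. 271.]
top pack 0.81 [ 512. -232.   45.] [413. 272.]
top pack 0.78 [ 694. -189.   28.] [392. 195.]
top pack 0.64 [ 465. -449.   89.] [520. 293.]
top charger_catch 0.53 [ 593. -256.   49.] [423. 236.]
top balance_catch 0.65 [60
[... 340 characters left out ...]
.]
{'clock': 1.0, 'qpos': array([-1.34340675e+00,  3.53000281e-01,  1.63337349e+00,  2.12512055e-06,
        1.15517660e+00, -2.38674366e-03]), 'qvel': array([ 3.69375215e-04,  1.94265081e-04,  1.55171398e-03,  1.60481341e-03,
       -3.33255703e-05,  1.36785508e-03]), 'joint_efforts': array([-2.10447804e-03, -6.05170083e+01, -3.42447960e+01,  2.58095197e-04,
        1.00035668e-03,  6.74190551e-05]), 'eef_pos': array([ 142.36443158, -608.59673912,  231.29215412]), 'tcp_rot': array([ 3.14155037e+00, -1.84332384e-06,  2.29775463e-01]), 'contact_force': array([-1.09398735, -0.36769882,  0.58352338]), 'wrist_torque': array([-0.02906488, -0.00591919,  0.01224221]), 'opening': 0.9971912950092385}
```

View pics/scene0.png

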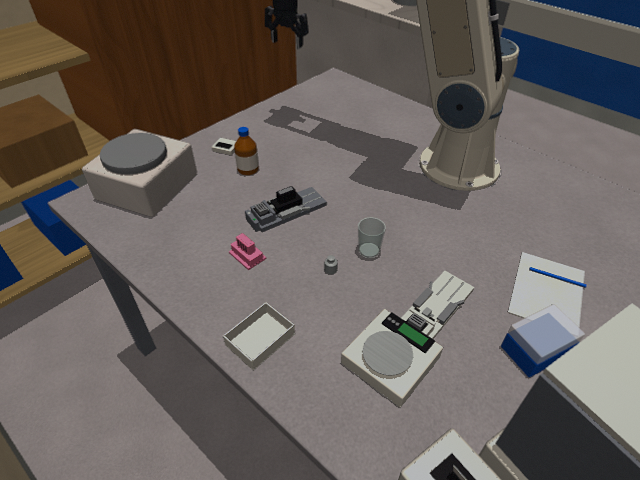

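View pics/top0.png

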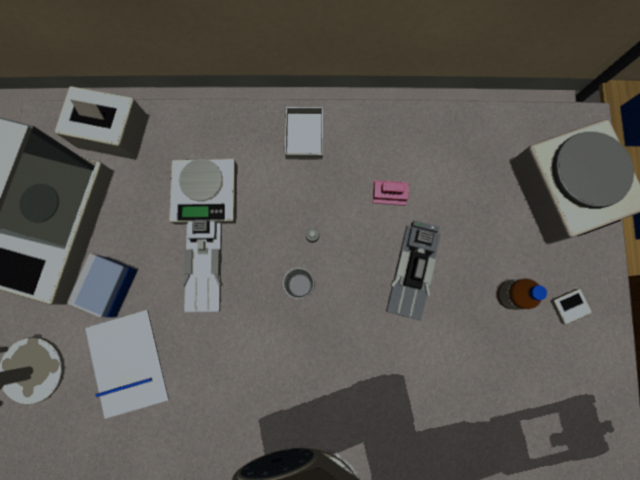

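The scene view shows the black pack in the grey charger at about (285,203). The pink look-alike is at (247,250), and the balance with its empty rail is at (400,330). The top view agrees: charger at (412,270) and balance at (202,240). Next I'll move above the charger for a close look.

```bash
cat >> h.py <<'E'
def go(x,y,z,yaw,n=None):
    """remaining move as tool-axis shift (at present yaw) and turn deg about tool z"""
    s=sense();R0=s["tcp_rot"];yw=R0[2];d=np.array([x,y,z])-s["eef_pos"]
    c,sn=np.cos(yw),np.sin(yw)
    print("t",round(s["clock"],2),"pos",s["eef_pos"].round(1),"rpy",R0.round(4),"shift",np.round([c*d[0]+sn*d[1],sn*d[0]-c*d[1],-d[2]],1),"turn z",round(np.degrees(yw-yaw),2), "F",s["contact_force"].round(1),"op",round(s["opening"],3))
E
python3 -c "
from h import *
go(480,-240,330,-0.28)
c=get_calibration('wrist');T=np.linalg.inv(np.array(c['world_to_cam']));print(T.round(2),c['intrinsics'],c['k1'])"
```

```text
t 1.0 pos [ 142.4 -608.6  231.3] rpy [ 3.1416 -0.      0.2298] shift [ 412.7 -282.   -98.7] turn z 29.21 F [-1.1 -0.4  0.6] op 0.997
[[ 2.3000e-01 -9.3000e-01 -3.0000e-01  2.1909e+02]
 [-9.7000e-01 -2.2000e-01 -7.0000e-02 -5.9101e+02]
 [-0.0000e+00  3.0000e-01 -9.5000e-01  3.7345e+02]
 [ 0.0000e+00  0.0000e+00  0.0000e+00  1.0000e+00]] [[393.27376702   0.         319.45514079]
 [  0.         393.27376702 232.25161934]
 [  0.           0.           1.        ]] -0.028580008642446912
```

>>> servo_tool(
  rows=[
    [85, [50, -33, -12], [0, 0, 0]],
    [85, [50, -33, -12], [0, 0, 0]],
    [85, [50, -33, -12], [0, 0, 0]],
    [85, [50, -33, -12], [0, 0, 0]],
    [85, [50, -33, -12], [0, 0, 0]],
    [85, [50, -33, -12], [0, 0, 0]],
    [85, [50, -33, -12], [0, 0, 0]],
    [85, [50, -33, -12], [0, 0, 0]],
  ],
)

```text
clock: 2.0
eef_pos: [472.8, -258.8, 328.0]
tcp_rot: [3.141, -0.0, 0.23]
contact_force: [0.3, -0.7, 1.1]
opening: 0.996
```

>>> servo_tool(
  rows=[
    [85, [0, 0, 0], [0, 0, 10]],
    [85, [0, 0, 0], [0, 0, 10]],
    [85, [0, 0, 0], [0, 0, 9]],
    [85, [0, 0, 0], [0, 0, 0]],
  ],
)

```text
clock: 2.5
eef_pos: [471.7, -260.3, 327.3]
tcp_rot: [3.142, -0.0, -0.275]
contact_force: [-0.0, -0.2, 0.5]
opening: 0.996
```

Run:
```python
from h import *
go(480,-240,330,-0.28)
cv2.imwrite("pics/w1.png",grab_frame("wrist"))
for t in ["charger","pack","charger_catch"]:
    for d in boxes_of("wrist",t):
        w=towld("wrist",d["centre"]); print(t,round(d["conf"],2),w.round(1),proj("wrist",w).round())
```

```text
t 2.5 pos [ 471.7 -260.3  327.3] rpy [ 3.1416e+00 -1.0000e-04 -2.7510e-01] shift [  2.4 -21.8  -2.7] turn z 0.28 F [-0.  -0.2  0.5] op 0.996
charger 0.86 [ 551.  -241.9   25.9] [284. 114.]
pack 0.82 [ 518.1 -244.2   41.4] [293. 145.]
pack 0.72 [ 685.3 -168.7    6.8] [181.   7.]
pack 0.46 [ 590.6 -257.4   55.5] [284.  70.]
charger_catch 0.82 [ 592.6 -257.8   47.3] [284.  68.]
```

View pics/w1.png

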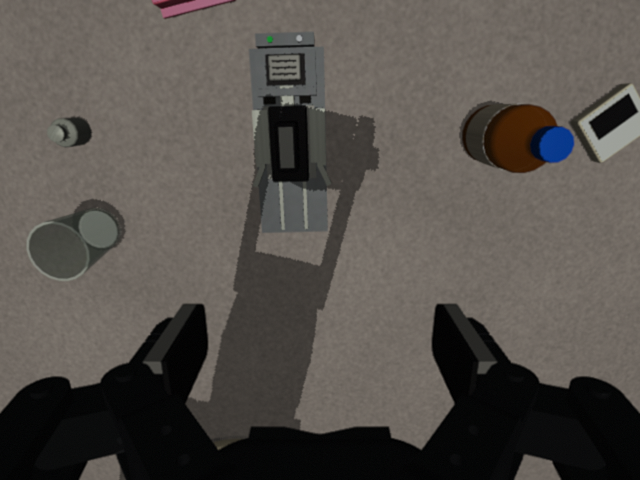

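The wrist view shows the charger with the pack at (290,145). The catch pad is at (285,68) and the apron's rear edge runs from (262,231) to (327,230).

Run:
```python
from h import *
a=(ray("wrist",(262,231.5),14)+ray("wrist",(327,230.5),14))/2
c=ray("wrist",(285,68),50); p=ray("wrist",(287.5,147),72)
u=c-a; yaw=np.arctan2(u[1],u[0]); L=np.hypot(*u[:2]); print(a,c,p,"yaw",yaw,L)
e=np.array([np.cos(yaw),np.sin(yaw),0]); m=(a+81*e+c-102*e)/2; print("mouth",m,"pack",m+26*e)
# network mask of catch
for t in trace("wrist","charger_catch")[:1]:
    v,u_=np.nonzero(t["mask"]); r=cv2.minAreaRect(np.c_[u_,v].astype(np.float32)); print(r,u_.mean(),v.mean())
    print(ray("wrist",(u_.mean(),v.mean()),50))
cx,cy=c[:2]
go(c[0],c[1],58,yaw)
```

```text
[ 417.21926174 -213.19053639   14.        ] [ 592.53486914 -258.62209207   50.        ] [ 519.51084606 -240.5944843    72.        ] yaw -0.2535637836039139 181.10656655448773
mouth [ 494.71280738 -233.27233279   32.        ] pack [ 519.88144637 -239.79457254   32.        ]
((284.0, 67.0), (26.0, 32.0), 90.0) 284.35566382460416 67.14250913520098
[ 593.46959352 -258.31380136   50.        ]
t 2.75 pos [ 471.7 -260.5  327.3] rpy [ 3.1416 -0.     -0.2745] shift [115.8 -34.5 269.3] turn z -1.2 F [ 0.  -0.3 -0.3] op 0.993
```

>>> servo_tool(
  rows=[
    [0, [29, -8.6, 50], [0, 0, -1.2]],
    [0, [29, -8, 50], [0, 0, 0]],
    [0, [29, -8, 50], [0, 0, 0]],
    [0, [29, -8, 50], [0, 0, 0]],
    [0, [0, 0, 40], [0, 0, 0]],
    [0, [0, 0, 15], [0, 0, 0]],
    [0, [0, 0, 0], [0, 0, 0]],
  ],
)

```text
clock: 3.62
eef_pos: [591.7, -258.8, 71.9]
tcp_rot: [-3.141, 0.001, -0.255]
contact_force: [-0.3, -0.3, 1.6]
opening: -0.004
```

Run:
```python
from h import *
go(593,-258.5,55,-.254)
```

```text
t 3.62 pos [ 591.7 -258.8   71.9] rpy [-3.1414e+00  1.4000e-03 -2.5510e-01] shift [ 1.2 -0.6 16.9] turn z -0.06 F [-0.3 -0.3  1.6] op -0.004
```

>>> servo_tool(
  rows=[
    [0, [1, 0, 12], [0, 0, 0]],
    [0, [0, 0, 8], [0, 0, 0]],
    [0, [0, 0, 3], [0, 0, 0]],
    [0, [0, 0, 2], [0, 0, 0]],
    [0, [0, 0, 1], [0, 0, 0]],
    [0, [0, 0, 1], [0, 0, 0]],
  ],
)

```text
clock: 4.38
eef_pos: [593.2, -259.1, 45.5]
tcp_rot: [3.142, -0.0, -0.255]
contact_force: [0.3, -0.1, 2.1]
opening: 0.003
```

Run:
```python
from h import *
go(593,-258.5,44.5,-.254)
cv2.imwrite("pics/w2.png",grab_frame("wrist"))
for cam in ["wrist","top"]:
  if cam=="top": grab_frame(cam)
  for t in ["pack"]:
    for d in boxes_of(cam,t):
        w=towld(cam,d["centre"]); print(cam,t,round(d["conf"],2),w.round(1))
```

```text
t 4.38 pos [ 593.2 -259.1   45.5] rpy [ 3.1415e+00 -3.0000e-04 -2.5540e-01] shift [-0.4 -0.6  1. ] turn z -0.08 F [ 0.3 -0.1  2.1] op 0.003
wrist pack 0.83 [ 536.6 -243.9   41.3]
wrist pack 0.65 [ 700.6 -205.3   28.5]
top pack 0.87 [ 472.3 -220.1   42.2]
top pack 0.84 [ 693.8 -186.5   30. ]
```

View pics/w2.png

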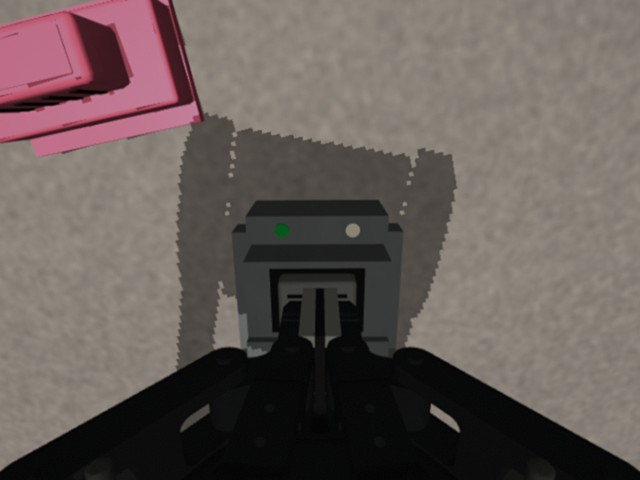

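The fingers rest on the catch pad at (318,300) with little force so far, so I'll press a bit further.

>>> servo_tool(
  rows=[
    [0, [0, 0, 1], [0, 0, 0]],
    [0, [0, 0, 0.5], [0, 0, 0]],
    [0, [0, 0, 0], [0, 0, 0]],
  ],
)

```text
clock: 4.95
eef_pos: [593.3, -259.1, 43.8]
tcp_rot: [3.142, -0.0, -0.255]
contact_force: [-0.6, -0.9, 3.1]
opening: 0.002
```

>>> servo_tool(
  rows=[
    [0, [0, 0, 0.5], [0, 0, 0]],
    [0, [0, 0, 0], [0, 0, 0]],
    [0, [0, 0, 0], [0, 0, 0]],
  ],
)

```text
clock: 5.32
eef_pos: [593.3, -259.1, 43.3]
tcp_rot: [3.142, -0.0, -0.255]
contact_force: [-0.2, -0.3, 3.1]
opening: -0.003
```

>>> servo_tool(
  rows=[
    [0, [0, 0, -20], [0, 0, 0]],
    [85, [0, 0, -50], [0, 0, 0]],
    [85, [-35, 0, -50], [0, 0, 0]],
    [85, [-60, 0, -5], [0, 0, 0]],
    [85, [-60, 0, 0], [0, 0, 0]],
    [85, [-25, 0, 0], [0, 0, 0]],
    [85, [0, 0, 0], [0, 0, 0]],
  ],
)

```text
clock: 6.2
eef_pos: [417.7, -213.1, 169.4]
tcp_rot: [-3.142, -0.001, -0.256]
contact_force: [-0.1, -0.7, -0.7]
opening: 0.988
```

Run:
```python
from h import *
go(505,-236,52,-.254)
cv2.imwrite("pics/w3.png",grab_frame("wrist"))
for t in ["pack","charger_catch"]:
    for d in trace("wrist",t):
        m=d["mask"]; v,u=np.nonzero(m); print(t,round(d["conf"],2),u.mean(),v.mean(),u.min(),u.max(),v.min(),v.max())
    for d in boxes_of("wrist",t): print(t,round(d["conf"],2),towld("wrist",d["centre"]).round(1))
```

```text
t 6.2 pos [ 417.7 -213.1  169.4] rpy [-3.1416e+00 -6.0000e-04 -2.5600e-01] shift [ 90.2   0.  117.4] turn z -0.12 F [-0.1 -0.7 -0.7] op 0.988
pack 0.61 319.08152235108656 135.25402544758472 280 358 74 195
pack 0.66 [ 476.2 -234.8   42.3]
charger_catch 0.82 318.7741456166419 32.77711738484398 301 336 20 42
charger_catch 0.81 [ 545.3 -246.6   16.6]
```

View pics/w3.png

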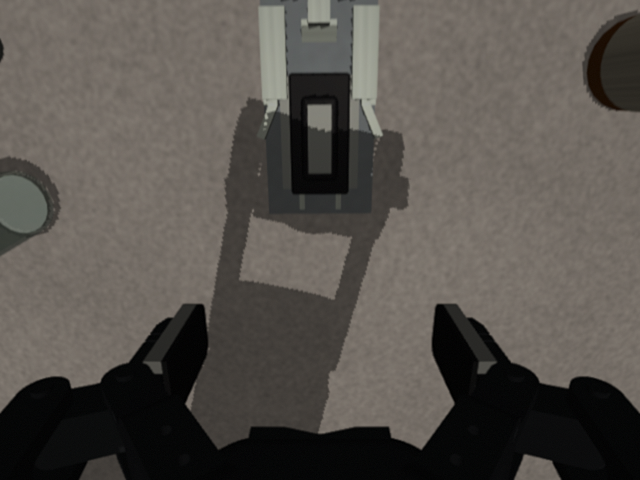

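The pack slid farther out: the body spans (290–349, 73–193) and the rib's light top is centred at (319.5,139). It is on the apron, clear or nearly clear of the lips.

Run:
```python
from h import *
yaw=-.254;e=np.array([np.cos(yaw),np.sin(yaw)]);m=np.array([494.7,-233.3]);n=np.array([-e[1],e[0]])
for nm,uv,z in [("patch c",(319.5,139),72),("patch f",(319.5,104),72),("patch r",(319.5,174),72),("body f",(319.5,73),42),("body r",(319.5,193),42),("apron r",(320.5,212.5),14)]:
    p=ray("wrist",uv,z)[:2]; print(nm,p.round(1),"along",((p-m)@e).round(1),"across",((p-m)@n).round(1))
im=cv2.imread("pics/w3.png"); cv2.imwrite("pics/w3c.png",cv2.resize(cv2.convertScaleAbs(im[:230,230:410],alpha=2.5),None,fx=3,fy=2.6,interpolation=2))
```

```text
patch c [ 479.  -229.1] along -16.3 across 0.1
patch f [ 498.2 -234.1] along 3.6 across 0.1
patch r [ 458.8 -223.8] along -37.1 across 0.1
body f [ 516.7 -239. ] along 22.7 across 0.0
body r [ 441.3 -219.2] along -55.3 across 0.2
apron r [ 420.3 -214.6] along -76.7 across -0.6
```

View pics/w3c.png

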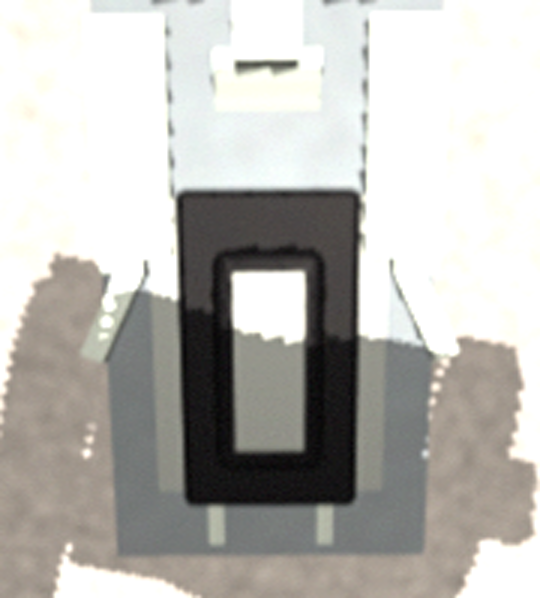

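The crop confirms the grip is clear, with the nose about 19 mm under the lips. I'll grip the rib.

```bash
python3 -c "
from h import *
go(478.5,-229.0,46,-.254)"
```

```text
t 6.45 pos [ 420.3 -214.   168.5] rpy [ 3.1415e+00 -9.0000e-04 -2.5520e-01] shift [ 60.1  -0.2 122.5] turn z -0.07 F [ 0.6  0.7 -0.1] op 0.999
```

>>> servo_tool(
  rows=[
    [60, [29, 0, 40], [0, 0, 0]],
    [60, [28.5, 0, 40], [0, 0, 0]],
    [60, [0, 0, 30], [0, 0, 0]],
    [60, [0, 0, 12], [0, 0, 0]],
    [60, [0, 0, 0], [0, 0, 0]],
  ],
)

```text
clock: 7.08
eef_pos: [474.4, -227.9, 45.7]
tcp_rot: [-3.141, 0.002, -0.255]
contact_force: [-0.8, -0.4, 1.1]
opening: 0.7
```

>>> servo_tool(
  rows=[
    [10, [0, 0, 0], [0, 0, 0]],
    [10, [0, 0, 0], [0, 0, 0]],
    [10, [0, 0, 0], [0, 0, 0]],
    [10, [0, 0, 0], [0, 0, 0]],
  ],
  force=60,
)

```text
clock: 7.58
eef_pos: [475.4, -228.5, 47.6]
tcp_rot: [3.141, -0.002, -0.255]
contact_force: [-0.2, 0.2, 6.6]
opening: 0.245
```

>>> servo_tool(
  rows=[
    [10, [-4, 0, 0], [0, 0, 0]],
    [10, [-8, 0, 0], [0, 0, 0]],
    [10, [-8, 0, 0], [0, 0, 0]],
    [10, [-8, 0, 0], [0, 0, 0]],
    [10, [-4, 0, 0], [0, 0, 0]],
    [10, [0, 0, 0], [0, 0, 0]],
  ],
)

```text
clock: 8.32
eef_pos: [445.0, -220.8, 47.6]
tcp_rot: [3.141, -0.004, -0.256]
contact_force: [2.5, -0.9, 9.4]
opening: 0.245
```

Run:
```python
from h import *
go(300,400,46,-.254)
im=grab_frame("wrist")
cv2.imwrite("pics/w4.png",im)
```

```text
t 8.32 pos [ 445.  -220.8   47.6] rpy [ 3.1408 -0.004  -0.2555] shift [-297.2 -564.     1.6] turn z -0.09 F [ 2.5 -0.9  9.4] op 0.245
```

View pics/w4.png

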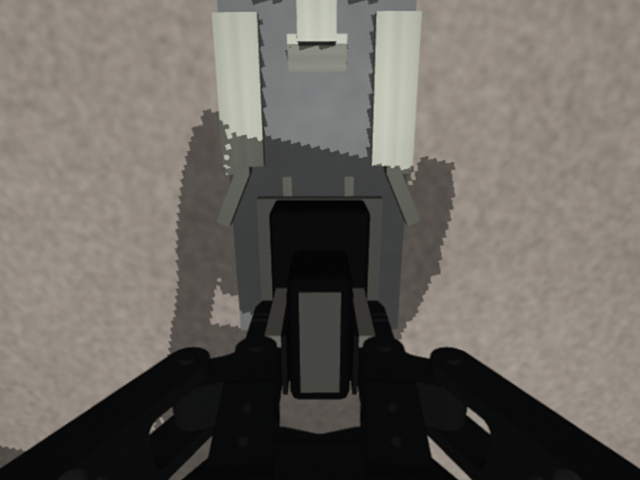

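The pack is gripped by its rib, and its nose (row ~197) is clear of the lips (row ~165). I'll measure the nose offset and use the top picture for a rough balance pose.

Run:
```python
from h import *
s=sense();yaw=s["tcp_rot"][2];e=np.array([np.cos(yaw),np.sin(yaw)]);n=np.array([-e[1],e[0]])
for nm,uv,z in [("flange nose L",(258,197),20),("flange nose R",(382,197),20),("body nose L",(276,202),42),("body nose R",(366,202),42),("patch f",(320,291),72),("patch r",(320,392),72),("rib fl",(301,291),72),("rib fr",(340,291),72)]:
    p=ray("wrist",uv,z)[:2]-s["eef_pos"][:2]; print(nm,"along",(p@e).round(1),"across",(p@n).round(1))
# balance rough from top0: apron rear corners, catch pad, pan centre
a=ray("top",(201.5,310.5),14);c=ray("top",(201.5,226),50);p=ray("top",(201.5,180),55)
print(a,c,p,np.arctan2(p[1]-a[1],p[0]-a[0]),np.hypot(*(p-a)[:2]))
```

```text
flange nose L along 41.0 across 27.3
flange nose R along 40.9 across -27.4
body nose L along 43.8 across 16.9
body nose R along 43.8 across -17.8
patch f along 20.7 across -0.0
patch r along -19.8 across 0.0
rib fl along 20.7 across 6.3
rib fr along 20.7 across -6.6
[420.89880935 246.35193455  14.        ] [610.7080793  246.82841997  50.        ] [717.63089252 251.42877627  55.        ] 0.01710750781614338 296.77551028881715
```

>>> servo_tool(
  rows=[
    [10, [0, 0, -10], [0, 0, 0]],
    [10, [0, 0, -30], [0, 0, 0]],
    [10, [0, 0, -40], [0, 0, 0]],
    [10, [0, 0, -40], [0, 0, 0]],
    [10, [0, 0, 0], [0, 0, 0]],
  ],
)

```text
clock: 9.0
eef_pos: [444.6, -220.5, 169.1]
tcp_rot: [3.141, -0.004, -0.255]
contact_force: [0.5, -0.2, -2.6]
opening: 0.244
```

>>> servo_tool(
  rows=[
    [10, [0, 0, 0], [0, 0, -8]],
    [10, [0, 0, 0], [0, 0, -7.6]],
    [10, [-7, -30, -2], [0, 0, 0]],
    [10, [-7, -55, -2], [0, 0, 0]],
    [10, [-7, -55, -2], [0, 0, 0]],
    [10, [-7, -55, -2], [0, 0, 0]],
    [10, [-7, -55, -2], [0, 0, 0]],
    [10, [-7, -55, -2], [0, 0, 0]],
  ],
)

```text
clock: 10.0
eef_pos: [394.7, 85.5, 177.3]
tcp_rot: [3.141, 0.002, 0.017]
contact_force: [1.3, 0.3, -1.8]
opening: 0.245
```

>>> servo_tool(
  rows=[
    [10, [-7, -55, -2], [0, 0, 0]],
    [10, [-7, -55, -2], [0, 0, 0]],
    [10, [0, -35, 0], [0, 0, 0]],
    [10, [0, -18, 0], [0, 0, 0]],
    [10, [0, 0, 0], [0, 0, 0]],
    [10, [0, 0, 0], [0, 0, 0]],
  ],
)

```text
clock: 10.75
eef_pos: [379.4, 245.7, 181.8]
tcp_rot: [3.14, 0.001, 0.016]
contact_force: [-1.0, -1.2, -1.9]
opening: 0.246
```

Run:
```python
from h import *
go(460,247,150,.017)
cv2.imwrite("pics/w5.png",grab_frame("wrist"))
go(460,247,150,.017)
np.save("c5.npy",np.array(get_calibration("wrist")["world_to_cam"]))
for t in ["balance_catch","balance"]:
    for d in boxes_of("wrist",t): print(t,round(d["conf"],2),towld("wrist",d["centre"]).round(1))
```

```text
t 10.75 pos [379.4 245.7 181.8] rpy [3.1404e+00 1.2000e-03 1.6500e-02] shift [80.6  0.  31.8] turn z -0.03 F [-1.  -1.2 -1.9] op 0.246
t 10.8 pos [379.6 245.6 181.9] rpy [3.1407e+00 8.0000e-04 1.5800e-02] shift [80.4 -0.1 31.9] turn z -0.07 F [-0.3  0.4 -2. ] op 0.243
balance 0.55 [479.1 252.1  11.9]
```

View pics/w5.png

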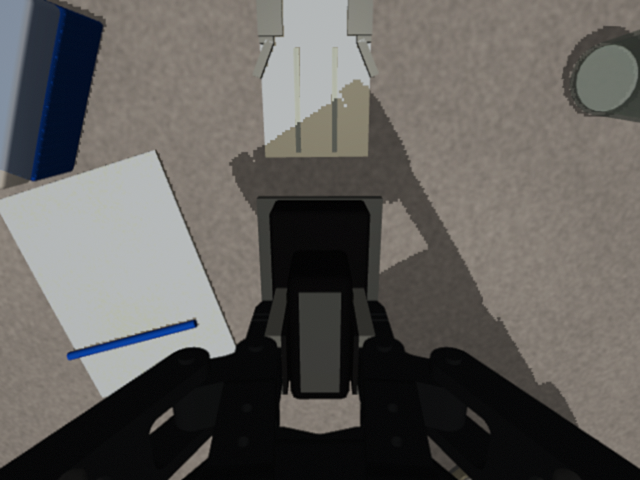

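The balance's apron is ahead and unobstructed: rear edge at row 157 (265–368), lips ending near row 36. I'll get edges from row profiles.

Run:
```python
from h import *
import h
im=cv2.imread("pics/w5.png");g=cv2.cvtColor(im,6).astype(float)
def edge(v,lo,hi):
    r=g[v-1:v+2,lo:hi].mean(0); d=np.abs(np.diff(cv2.GaussianBlur(r[None],(0,0),1)[0])); k=d.argmax(); w=d[max(k-2,0):k+3]; return lo+max(k-2,0)+(w*np.arange(len(w))).sum()/w.sum()+.5
pts={"apL":[(edge(v,255,280),v,14) for v in (100,115,130,150)],"apR":[(edge(v,355,382),v,14) for v in (90,100,115,130,150)],
"lipL":[(edge(v,272,294),v,26) for v in (4,12,20,28)],"lipR":[(edge(v,338,358),v,26) for v in (4,12,20,28)]}
for k,L in pts.items():
    P=np.array([ray("wrist",(u,v),z)[:2] for u,v,z in L]); f=np.polyfit(P[:,0],P[:,1],1); print(k,np.round([l[0] for l in L],1),"slope",f[0].round(4),"y at x=430",np.polyval(f,430).round(1),"y at 505",np.polyval(f,505).round(1))
col=g[:,310:325].mean(1); d=np.abs(np.diff(col)); v=140+d[140:175].argmax()+.5
print("rear",v,ray("wrist",(317,v),14))
for s in (slice(262,280),slice(352,370)):
    c=g[20:60,s].mean(1);k=np.abs(np.diff(c)).argsort()[-3:]+20.5;print("lipend",k,[ray("wrist",(274,x),26)[0].round(1) for x in k])
```

```text
apL [262.2 262.7 263.5 264.5] slope 0.0216 y at x=430 289.4 y at 505 291.1
apR [368.6 368.8 368.5 368.2 367.6] slope 0.0312 y at x=430 209.1 y at 505 211.5
lipL [282.7 282.7 282.8 283.6] slope 0.0288 y at x=430 270.3 y at 505 272.5
lipR [347.  346.2 346.1 346.1] slope -0.0073 y at x=430 230.2 y at 505 229.6
rear 156.5 [421.47266743 248.40284282  14.        ]
lipend [37.5 36.5 34.5] [np.float64(504.2), np.float64(504.9), np.float64(506.1)]
lipend [36.5 35.5 33.5] [np.float64(504.9), np.float64(505.5), np.float64(506.8)]
```

```bash
python3 -c "
from h import *
go(458.5,249.8,52,.023)"
```

```text
t 10.9 pos [379.8 245.9 182.2] rpy [3.1412e+00 3.0000e-04 1.5500e-02] shift [ 78.7  -2.7 130.2] turn z -0.43 F [-0.4 -0.2 -1.8] op 0.242
```

>>> servo_tool(
  rows=[
    [10, [30, -1, 20], [0, 0, -0.4]],
    [10, [35, -1, 40], [0, 0, 0]],
    [10, [13.5, -0.3, 40], [0, 0, 0]],
    [10, [0, 0, 22], [0, 0, 0]],
    [10, [0, 0, 8], [0, 0, 0]],
    [10, [0, 0, 0], [0, 0, 0]],
    [10, [0, 0, 0], [0, 0, 0]],
  ],
)

```text
clock: 11.78
eef_pos: [458.9, 251.2, 53.4]
tcp_rot: [-3.141, -0.002, 0.024]
contact_force: [0.3, 0.3, -1.1]
opening: 0.247
```

Run:
```python
from h import *
go(458.5,249.8,48,.023)
im=grab_frame("wrist");cv2.imwrite("pics/w6.png",im)
```

```text
t 11.78 pos [458.9 251.2  53.4] rpy [-3.1408e+00 -1.6000e-03  2.3800e-02] shift [-0.4  1.4  5.4] turn z 0.05 F [ 0.3  0.3 -1.1] op 0.247
```

View pics/w6.png

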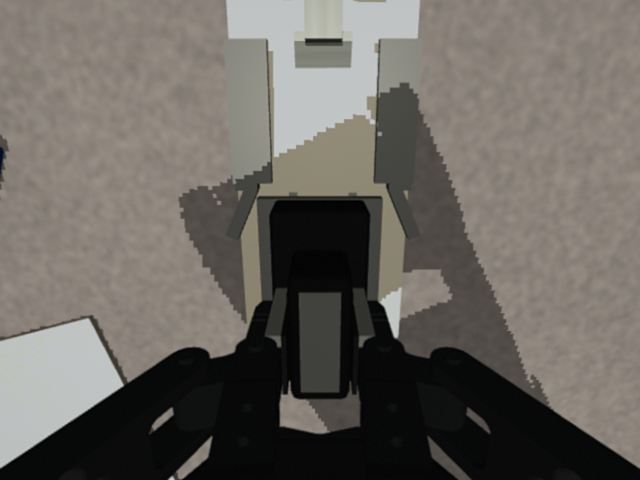

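The pack is over the apron, with the nose (row 197) short of the lips (row 183). It sits about 3 px (1.5 mm) left of the rail's mid-line. I'll correct that and lower it.

>>> servo_tool(
  rows=[
    [10, [0, 1.5, 2], [0, 0, 0]],
    [10, [0, 0, 2], [0, 0, 0]],
    [10, [0, 0, 1], [0, 0, 0]],
    [10, [0, 0, 0], [0, 0, 0]],
  ],
)

```text
clock: 12.32
eef_pos: [458.1, 249.5, 47.6]
tcp_rot: [3.142, 0.0, 0.024]
contact_force: [-2.7, 0.4, 4.5]
opening: 0.249
```

Run:
```python
from h import *
go(458.5,249.8,48,.023)
```

```text
t 12.32 pos [458.1 249.5  47.6] rpy [3.1415e+00 2.0000e-04 2.3900e-02] shift [ 0.4 -0.3 -0.4] turn z 0.05 F [-2.7  0.4  4.5] op 0.249
```

>>> servo_tool(
  rows=[
    [10, [5, 0, -0.4], [0, 0, 0]],
    [10, [6, 0, 0], [0, 0, 0]],
    [10, [6, 0, 0], [0, 0, 0]],
    [10, [3, 0, 0], [0, 0, 0]],
    [10, [0, 0, 0], [0, 0, 0]],
  ],
)

```text
clock: 12.95
eef_pos: [478.7, 249.9, 47.6]
tcp_rot: [-3.141, -0.0, 0.024]
contact_force: [1.1, -1.0, -0.7]
opening: 0.244
```

>>> servo_tool(
  rows=[
    [10, [5, 0, 0], [0, 0, 0]],
    [10, [6, 0, 0], [0, 0, 0]],
    [10, [6, 0, 0], [0, 0, 0]],
    [10, [3, 0, 0], [0, 0, 0]],
    [10, [0, 0, 0], [0, 0, 0]],
  ],
)

```text
clock: 13.58
eef_pos: [498.6, 250.4, 47.6]
tcp_rot: [-3.142, -0.0, 0.024]
contact_force: [-0.1, 0.0, -0.7]
opening: 0.246
```

>>> servo_tool(
  rows=[
    [10, [2, 0, 0], [0, 0, 0]],
    [10, [2, 0, 0], [0, 0, 0]],
    [10, [2, 0, 0], [0, 0, 0]],
    [10, [0, 0, 0], [0, 0, 0]],
  ],
)

```text
clock: 14.08
eef_pos: [504.5, 250.6, 47.7]
tcp_rot: [-3.141, -0.0, 0.024]
contact_force: [1.3, 0.4, -1.0]
opening: 0.249
```

>>> servo_tool(
  rows=[
    [10, [2, 0, 0], [0, 0, 0]],
    [10, [2, 0, 0], [0, 0, 0]],
    [10, [2, 0, 0], [0, 0, 0]],
    [10, [0, 0, 0], [0, 0, 0]],
  ],
)

```text
clock: 14.58
eef_pos: [510.5, 250.7, 47.7]
tcp_rot: [-3.142, -0.0, 0.024]
contact_force: [-0.1, -0.2, -1.2]
opening: 0.249
```

>>> servo_tool(
  rows=[
    [10, [1.5, 0, 0], [0, 0, 0]],
    [10, [1, 0, 0], [0, 0, 0]],
    [10, [0, 0, 0], [0, 0, 0]],
  ],
)

```text
clock: 14.95
eef_pos: [512.9, 250.7, 47.6]
tcp_rot: [-3.142, -0.0, 0.024]
contact_force: [0.8, 0.3, -0.8]
opening: 0.247
```

>>> servo_tool(
  rows=[
    [10, [1.5, 0, 0], [0, 0, 0]],
    [10, [1.5, 0, 0], [0, 0, 0]],
    [10, [0, 0, 0], [0, 0, 0]],
  ],
)

```text
clock: 15.32
eef_pos: [515.7, 250.7, 47.7]
tcp_rot: [3.141, 0.0, 0.024]
contact_force: [-1.8, -1.6, 0.5]
opening: 0.244
```

>>> servo_tool(
  rows=[
    [10, [1.5, 0, 0], [0, 0, 0]],
    [10, [1.5, 0, 0], [0, 0, 0]],
    [10, [0, 0, 0], [0, 0, 0]],
  ],
)

```text
clock: 15.7
eef_pos: [518.9, 250.9, 47.7]
tcp_rot: [-3.142, -0.0, 0.024]
contact_force: [-2.3, -0.5, 0.8]
opening: 0.241
```

>>> servo_tool(
  rows=[
    [10, [1.5, 0, 0], [0, 0, 0]],
    [10, [1.5, 0, 0], [0, 0, 0]],
    [10, [0, 0, 0], [0, 0, 0]],
  ],
)

```text
clock: 16.08
eef_pos: [521.9, 250.9, 47.7]
tcp_rot: [3.142, -0.0, 0.024]
contact_force: [-2.6, -0.2, 1.2]
opening: 0.243
```

The pin made contact at TCP x ≈ 514, so home should be near x ≈ 530. I'll take finer steps now.

>>> servo_tool(
  rows=[
    [10, [1, 0, 0], [0, 0, 0]],
    [10, [1, 0, 0], [0, 0, 0]],
    [10, [0, 0, 0], [0, 0, 0]],
  ],
)

```text
clock: 16.45
eef_pos: [522.3, 250.9, 47.7]
tcp_rot: [3.141, 0.003, 0.024]
contact_force: [-8.9, 0.7, 7.8]
opening: 0.244
```

>>> servo_tool(
  rows=[
    [10, [1, 0, 0], [0, 0, 0]],
    [10, [1, 0, 0], [0, 0, 0]],
    [10, [0, 0, 0], [0, 0, 0]],
  ],
)

```text
clock: 16.82
eef_pos: [523.9, 250.9, 47.8]
tcp_rot: [3.141, 0.003, 0.024]
contact_force: [-11.2, 0.8, 10.1]
opening: 0.245
```

>>> servo_tool(
  rows=[
    [10, [1, 0, 0], [0, 0, 0]],
    [10, [0.5, 0, 0], [0, 0, 0]],
    [10, [0, 0, 0], [0, 0, 0]],
  ],
)

```text
clock: 17.2
eef_pos: [526.0, 251.0, 47.7]
tcp_rot: [3.141, 0.002, 0.024]
contact_force: [-9.0, -0.1, 5.8]
opening: 0.246
```

Run:
```python
from h import *
go(530,250.9,47.6,.024)
im=grab_frame("wrist");cv2.imwrite("pics/w7.png",im)
```

```text
t 17.2 pos [526.  251.   47.7] rpy [3.1412e+00 2.4000e-03 2.3800e-02] shift [4.  0.2 0.1] turn z -0.01 F [-9.  -0.1  5.8] op 0.246
```

View pics/w7.png

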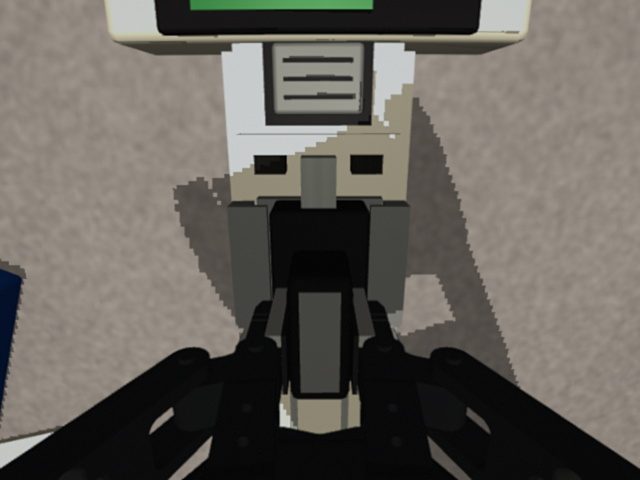

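The pack is going in. The nose (row ~203) is still short of the cushion pads (row ~172), and the catch pad at (318,78) is riding on the ramp. I'll continue in small steps.

>>> servo_tool(
  rows=[
    [10, [1, 0, 0], [0, 0, 0]],
    [10, [0, 0, 0], [0, 0, 0]],
  ],
)

```text
clock: 17.5
eef_pos: [527.1, 251.0, 47.7]
tcp_rot: [3.141, 0.002, 0.024]
contact_force: [-9.0, 0.3, 6.9]
opening: 0.244
```

>>> servo_tool(
  rows=[
    [10, [1, 0, 0], [0, 0, 0]],
    [10, [0, 0, 0], [0, 0, 0]],
  ],
)

```text
clock: 17.75
eef_pos: [527.9, 251.0, 47.7]
tcp_rot: [3.141, 0.002, 0.024]
contact_force: [-8.7, 0.5, 7.5]
opening: 0.244
```

>>> servo_tool(
  rows=[
    [10, [0.5, 0, 0], [0, 0, 0]],
    [10, [0, 0, 0], [0, 0, 0]],
  ],
)

```text
clock: 18.0
eef_pos: [528.3, 251.1, 47.7]
tcp_rot: [3.141, 0.003, 0.024]
contact_force: [-8.3, 0.2, 7.8]
opening: 0.244
```

>>> servo_tool(
  rows=[
    [10, [0.5, 0, 0], [0, 0, 0]],
    [10, [0, 0, 0], [0, 0, 0]],
  ],
)

```text
clock: 18.25
eef_pos: [528.8, 251.0, 47.7]
tcp_rot: [3.141, 0.003, 0.024]
contact_force: [-8.4, 0.1, 7.7]
opening: 0.247
```

>>> servo_tool(
  rows=[
    [10, [0.5, 0, 0], [0, 0, 0]],
    [10, [0, 0, 0], [0, 0, 0]],
  ],
)

```text
clock: 18.5
eef_pos: [529.3, 251.1, 47.7]
tcp_rot: [3.141, 0.003, 0.024]
contact_force: [-9.0, 0.6, 8.2]
opening: 0.247
```

>>> servo_tool(
  rows=[
    [10, [0.5, 0, 0], [0, 0, 0]],
    [10, [0, 0, 0], [0, 0, 0]],
  ],
)

```text
clock: 18.75
eef_pos: [529.8, 251.1, 47.7]
tcp_rot: [3.141, 0.003, 0.024]
contact_force: [-9.0, 0.3, 7.8]
opening: 0.248
```

>>> servo_tool(
  rows=[
    [10, [0.5, 0, 0], [0, 0, 0]],
    [10, [0, 0, 0], [0, 0, 0]],
  ],
)

```text
clock: 19.0
eef_pos: [530.3, 251.1, 47.7]
tcp_rot: [3.141, 0.003, 0.024]
contact_force: [-9.8, 0.6, 6.7]
opening: 0.246
```

Run:
```python
from h import *
a=cv2.imread("pics/w7.png"); b=grab_frame("wrist"); go(530,251,47.6,.024); cv2.imwrite("pics/w8.png",b)
cv2.imwrite("pics/ab.png",cv2.resize(np.hstack([a[20:240,210:430],b[20:240,210:430]]),(800,400),interpolation=2))
```

```text
t 19.05 pos [530.3 251.1  47.7] rpy [3.1411e+00 2.8000e-03 2.3800e-02] shift [-0.3  0.1  0.1] turn z -0.01 F [-9.3  0.7  8. ] op 0.24
```

View pics/ab.png

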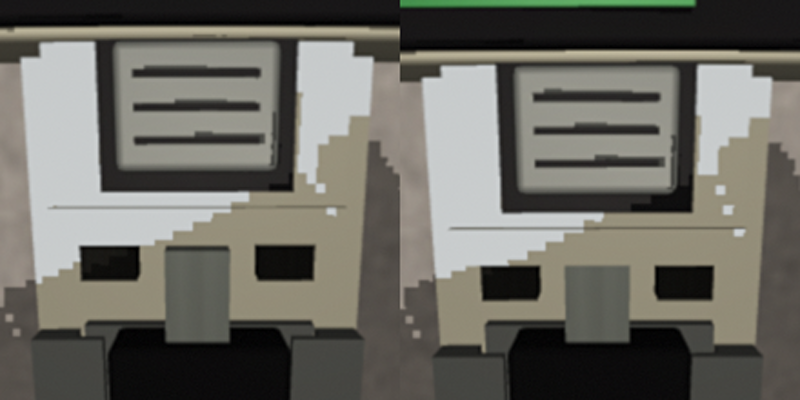

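The pad is still down and there's still a visible gap (a few mm) between the nose and the cushion pads, so it isn't home yet. I'll continue.

>>> servo_tool(
  rows=[
    [10, [0.5, 0, 0], [0, 0, 0]],
    [10, [0, 0, 0], [0, 0, 0]],
  ],
)

```text
clock: 19.3
eef_pos: [530.7, 251.1, 47.7]
tcp_rot: [3.141, 0.003, 0.024]
contact_force: [-10.1, 0.8, 7.6]
opening: 0.246
```

>>> servo_tool(
  rows=[
    [10, [0.5, 0, 0], [0, 0, 0]],
    [10, [0, 0, 0], [0, 0, 0]],
  ],
)

```text
clock: 19.55
eef_pos: [531.2, 251.1, 47.7]
tcp_rot: [3.141, 0.003, 0.024]
contact_force: [-10.1, 0.8, 8.1]
opening: 0.245
```

>>> servo_tool(
  rows=[
    [10, [0.5, 0, 0], [0, 0, 0]],
    [10, [0, 0, 0], [0, 0, 0]],
  ],
)

```text
clock: 19.8
eef_pos: [531.7, 251.1, 47.7]
tcp_rot: [3.141, 0.003, 0.024]
contact_force: [-10.0, 0.8, 8.2]
opening: 0.246
```

Run:
```python
from h import *
a=cv2.imread("pics/w8.png"); b=grab_frame("wrist"); go(532,251,47.6,.024); cv2.imwrite("pics/w9.png",b)
# pad width (px) at fixed feature: print intensity profile edges of pad & block seam
for n,i in (("w7",cv2.imread("pics/w7.png")),("w8",a),("w9",b)):
    g=cv2.cvtColor(i,6).astype(int); c=g[60:215,285:295].mean(1); d=np.diff(c); print(n,[(60+k,int(d[k])) for k in np.nonzero(abs(d)>14)[0]])
    r=g[85:90,255:385].mean(0); d=np.diff(r); print("  cols",[(255+k,int(d[k])) for k in np.nonzero(abs(d)>25)[0]])
```

```text
t 19.85 pos [531.7 251.1  47.7] rpy [3.1411e+00 2.9000e-03 2.3700e-02] shift [0.3 0.1 0.1] turn z -0.02 F [-10.4   0.1   8. ] op 0.244
w7 [(np.int64(61), 50), (np.int64(62), 50), (np.int64(75), -34), (np.int64(76), -54), (np.int64(77), -21), (np.int64(79), 20), (np.int64(80), 60), (np.int64(81), 33), (np.int64(93), -21), (np.int64(94), -49), (np.int64(95), -36), (np.int64(98), 47), (np.int64(99), 43), (np.int64(110), -16), (np.int64(111), -15), (np.int64(112), -21), (np.int64(113), -31), (np.int64(124), 70), (np.int64(125), 84), (np.int64(132), -29), (np.int64(134), 38), (np.int64(153), -14), (np.int64(154), -51), (np.int64(155), -22), (np.int64(194), -18), (np.int64(195), -53), (np.int64(196), -32), (np.int64(199), -24), (np.int64(200), -19)]
  cols [(np.int64(262), -42), (np.int64(263), -75), (np.int64(264), -44), (np.int64(272), 30), (np.int64(273), 25), (np.int64(359), -47), (np.int64(371), 46), (np.int64(372), 48)]
w8 [(np.int64(68), -22), (np.int64(69), -20), (np.int64(70), -29), (np.int64(71), -22), (np.int64(74), 31), (np.int64(75), 50), (np.int64(76), 27), (np.int64(88), -30
[... 1179 characters left out ...]
), (np.int64(97), 44), (np.int64(98), 46), (np.int64(111), -62), (np.int64(112), -41), (np.int64(115), 49), (np.int64(116), 44), (np.int64(126), -15), (np.int64(127), -15), (np.int64(128), -17), (np.int64(129), -26), (np.int64(130), -24), (np.int64(139), 49), (np.int64(140), 83), (np.int64(141), 35), (np.int64(147), -22), (np.int64(148), -42), (np.int64(149), 51), (np.int64(150), 15), (np.int64(156), -39), (np.int64(169), -16), (np.int64(194), -18), (np.int64(195), -53), (np.int64(196), -33), (np.int64(199), -24), (np.int64(200), -19)]
  cols [(np.int64(262), -46), (np.int64(263), -74), (np.int64(264), -42), (np.int64(272), 30), (np.int64(362), -31), (np.int64(371), 62), (np.int64(372), 58)]
```

>>> servo_tool(
  rows=[
    [10, [0.5, 0, 0], [0, 0, 0]],
    [10, [0, 0, 0], [0, 0, 0]],
  ],
)

```text
clock: 20.1
eef_pos: [532.2, 251.1, 47.7]
tcp_rot: [3.141, 0.003, 0.024]
contact_force: [-9.8, 1.0, 7.9]
opening: 0.241
```

>>> servo_tool(
  rows=[
    [10, [0.5, 0, 0], [0, 0, 0]],
    [10, [0, 0, 0], [0, 0, 0]],
  ],
)

```text
clock: 20.35
eef_pos: [532.6, 251.2, 47.7]
tcp_rot: [3.141, 0.003, 0.024]
contact_force: [-10.2, 0.6, 8.6]
opening: 0.24
```

```bash
cat > pad.py <<'E'
from h import *
b=grab_frame("wrist"); go(532,251,47.6,.024); cv2.imwrite("pics/last.png",b)
g=cv2.cvtColor(b,6).astype(int); c=g[60:215,285:295].mean(1); d=np.diff(c); print([(60+int(k),int(d[k])) for k in np.nonzero(abs(d)>20)[0]])
E
python3 pad.py
```

```text
t 20.4 pos [532.6 251.2  47.7] rpy [3.1411e+00 3.0000e-03 2.3700e-02] shift [-0.6  0.1  0.1] turn z -0.02 F [-9.   1.1  8.7] op 0.247
[(60, -38), (61, -29), (63, 28), (76, -24), (77, -30), (78, -34), (81, 21), (82, 62), (83, 31), (95, -21), (96, -51), (97, -36), (99, 21), (100, 55), (101, 33), (113, -26), (114, -57), (115, -28), (117, 24), (118, 59), (119, 29), (132, -28), (142, 73), (143, 75), (150, -45), (152, 35), (153, -28), (195, -54), (196, -32), (199, -24)]
```

>>> servo_tool(
  rows=[
    [10, [0.5, 0, 0], [0, 0, 0]],
    [10, [0, 0, 0], [0, 0, 0]],
  ],
)

```text
clock: 20.65
eef_pos: [533.1, 251.2, 47.8]
tcp_rot: [3.141, 0.003, 0.024]
contact_force: [-9.5, 1.3, 8.5]
opening: 0.245
```

>>> servo_tool(
  rows=[
    [10, [0.5, 0, 0], [0, 0, 0]],
    [10, [0, 0, 0], [0, 0, 0]],
  ],
)

```text
clock: 20.9
eef_pos: [533.6, 251.2, 47.7]
tcp_rot: [3.141, 0.003, 0.024]
contact_force: [-9.9, 1.4, 9.3]
opening: 0.244
```

```bash
python3 pad.py
```

```text
t 20.95 pos [533.6 251.2  47.8] rpy [3.1411e+00 3.0000e-03 2.3700e-02] shift [-1.6  0.1  0.2] turn z -0.02 F [-11.2   1.4   9. ] op 0.246
[(61, -21), (62, -31), (63, -42), (64, -22), (66, 28), (79, -22), (80, -27), (81, -31), (84, 23), (85, 63), (86, 30), (98, -22), (99, -52), (100, -35), (102, 21), (103, 57), (104, 31), (116, -27), (117, -57), (118, -27), (120, 35), (121, 68), (134, -21), (135, -34), (144, 50), (145, 82), (146, 33), (153, -46), (154, 31), (195, -54), (196, -33), (199, -24)]
```

>>> servo_tool(
  rows=[
    [10, [0.5, 0, 0], [0, 0, 0]],
    [10, [0, 0, 0], [0, 0, 0]],
  ],
)

```text
clock: 21.2
eef_pos: [534.1, 251.2, 47.7]
tcp_rot: [3.141, 0.003, 0.024]
contact_force: [-10.2, 0.5, 9.0]
opening: 0.245
```

>>> servo_tool(
  rows=[
    [10, [0.3, 0, 0], [0, 0, 0]],
    [10, [0, 0, 0], [0, 0, 0]],
  ],
)

```text
clock: 21.45
eef_pos: [534.3, 251.2, 47.8]
tcp_rot: [3.141, 0.003, 0.024]
contact_force: [-10.0, 0.3, 9.8]
opening: 0.246
```

```bash
python3 pad.py; python3 -c "
import cv2;b=cv2.imread('pics/last.png');cv2.imwrite('pics/l1.png',cv2.resize(b[40:240,210:430],(660,600),interpolation=2))"
```

```text
t 21.5 pos [534.3 251.2  47.7] rpy [3.1411 0.0032 0.0238] shift [-2.3  0.1  0.1] turn z -0.01 F [-9.7  1.1  8.4] op 0.247
[(60, 64), (64, -28), (65, -40), (66, -31), (68, 28), (69, 22), (81, -21), (82, -22), (83, -29), (87, 48), (88, 41), (100, -23), (101, -53), (102, -33), (105, 47), (106, 45), (118, -27), (119, -58), (120, -26), (122, 24), (123, 60), (124, 28), (136, -21), (137, -35), (146, 51), (147, 81), (148, 34), (155, -45), (156, 31), (195, -49), (196, -31), (199, -24), (200, -20)]
```

View pics/l1.png

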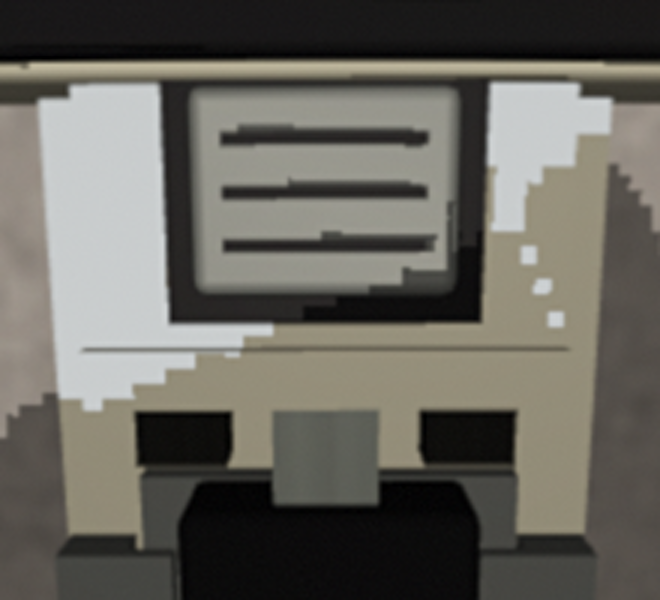

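The pad is still down, and the nose (row ~470 in the crop) is close to the cushion edge (row ~465). Force is steady at 10 N, so I'll continue in very small steps. I've used my 12 views, so from here I'll go by numbers.

>>> servo_tool(
  rows=[
    [10, [0.4, 0, 0], [0, 0, 0]],
    [10, [0, 0, 0], [0, 0, 0]],
  ],
)

```text
clock: 21.75
eef_pos: [534.7, 251.2, 47.7]
tcp_rot: [3.141, 0.003, 0.024]
contact_force: [-9.9, 1.2, 8.7]
opening: 0.248
```

>>> servo_tool(
  rows=[
    [10, [0.4, 0, 0], [0, 0, 0]],
    [10, [0, 0, 0], [0, 0, 0]],
  ],
)

```text
clock: 22.0
eef_pos: [535.1, 251.2, 47.8]
tcp_rot: [3.141, 0.003, 0.024]
contact_force: [-10.4, 1.5, 9.4]
opening: 0.246
```

```bash
python3 pad.py
```

```text
t 22.05 pos [535.1 251.2  47.8] rpy [3.1411 0.0032 0.0237] shift [-3.1  0.1  0.2] turn z -0.02 F [-11.    1.2   9.8] op 0.244
[(61, 61), (62, 65), (63, 24), (66, -25), (67, -36), (68, -41), (70, 26), (71, 23), (84, -23), (85, -31), (86, -25), (89, 42), (90, 47), (103, -49), (104, -47), (107, 39), (108, 58), (121, -69), (122, -36), (125, 50), (126, 44), (139, -29), (148, 52), (149, 80), (150, 33), (153, -36), (157, -33), (158, 23), (195, -43), (196, -26), (199, -24)]
```

>>> servo_tool(
  rows=[
    [10, [0.4, 0, 0], [0, 0, 0]],
    [10, [0, 0, 0], [0, 0, 0]],
  ],
)

```text
clock: 22.3
eef_pos: [535.5, 251.2, 47.7]
tcp_rot: [3.141, 0.003, 0.024]
contact_force: [-10.1, 1.0, 8.5]
opening: 0.244
```

```bash
python3 pad.py
```

```text
t 22.35 pos [535.5 251.2  47.7] rpy [3.1411 0.0033 0.0237] shift [-3.5  0.1  0.1] turn z -0.02 F [-9.8  1.   8.4] op 0.247
[(62, 47), (63, 69), (64, 41), (67, -24), (68, -36), (69, -41), (71, 22), (72, 26), (85, -22), (86, -33), (87, -31), (90, 34), (91, 56), (92, 21), (104, -41), (105, -49), (108, 34), (109, 68), (122, -58), (123, -43), (126, 42), (127, 57), (140, -30), (141, -20), (149, 40), (150, 72), (151, 31), (154, -24), (158, -28), (159, 24), (195, -44), (196, -25), (199, -24)]
```

>>> servo_tool(
  rows=[
    [10, [0.4, 0, 0], [0, 0, 0]],
    [10, [0, 0, 0], [0, 0, 0]],
  ],
)

```text
clock: 22.6
eef_pos: [535.8, 251.2, 47.7]
tcp_rot: [3.141, 0.003, 0.024]
contact_force: [-11.4, 0.6, 9.2]
opening: 0.244
```

```bash
python3 pad.py
```

```text
t 22.65 pos [535.9 251.2  47.7] rpy [3.1411 0.0033 0.0237] shift [-3.9  0.2  0.1] turn z -0.02 F [-10.7   0.7   9.4] op 0.247
[(63, 43), (64, 73), (65, 45), (68, -23), (69, -34), (70, -40), (73, 26), (74, 20), (86, -22), (87, -28), (88, -30), (91, 34), (92, 56), (93, 21), (105, -38), (106, -51), (107, -21), (109, 34), (110, 68), (123, -58), (124, -43), (127, 42), (128, 57), (141, -28), (142, -21), (150, 41), (151, 71), (152, 32), (155, -24), (159, -27), (160, 24), (195, -41), (196, -25), (199, -23)]
```

Run:
```python
from h import *
s=sense()["eef_pos"]
for nm,v,z in [("pad mid rib",107.5,45.5),("pad mid rib up",107.5,50),("pad front",142,45.5),("block opening front",151,40),("nose flange",195.5,20),("cush top",173,40)]:
    print(nm,(ray("wrist",(320,v),z)-s)[:2].round(1))
b=cv2.imread("pics/last.png");g=cv2.cvtColor(b,6)
print(g[160:206:1,265].tolist()); print(g[160:206,285].tolist())
```

```text
pad mid rib [78.6  1.5]
pad mid rib up [78.6  1.5]
pad front [66.7  1.3]
block opening front [62.9  1.2]
nose flange [41.4  0.6]
cush top [54.6  1. ]
[128, 171, 202, 206, 204, 205, 192, 151, 138, 140, 141, 141, 141, 140, 140, 139, 139, 140, 141, 141, 121, 51, 9, 12, 14, 14, 13, 12, 14, 13, 14, 14, 13, 14, 15, 15, 13, 12, 27, 49, 69, 73, 70, 70, 70, 71]
[98, 122, 141, 143, 141, 142, 141, 141, 141, 142, 141, 140, 140, 140, 141, 140, 141, 140, 142, 142, 120, 46, 2, 6, 6, 5, 7, 7, 7, 5, 8, 8, 6, 7, 7, 10, 9, 13, 28, 35, 20, 6, 4, 4, 5, 5]
```

Pad-to-nose distance is about 37 mm against 36 at home, so roughly 1 mm remains.

>>> servo_tool(
  rows=[
    [10, [0.4, 0, 0], [0, 0, 0]],
    [10, [0, 0, 0], [0, 0, 0]],
  ],
)

```text
clock: 22.9
eef_pos: [536.2, 251.2, 47.8]
tcp_rot: [3.141, 0.003, 0.024]
contact_force: [-10.4, 0.9, 9.3]
opening: 0.244
```

```bash
sed -i 's/>20)/>26)/' pad.py; python3 pad.py
```

```text
t 22.95 pos [536.3 251.2  47.8] rpy [3.1411 0.0033 0.0237] shift [-4.3  0.1  0.2] turn z -0.02 F [-11.    0.4   9.4] op 0.246
[(64, 39), (65, 76), (66, 51), (70, -34), (71, -41), (74, 27), (88, -29), (89, -30), (92, 28), (93, 64), (107, -55), (108, -31), (111, 59), (112, 30), (124, -44), (125, -50), (128, 41), (129, 60), (142, -27), (151, 41), (152, 70), (153, 32), (160, -28), (195, -38)]
```

>>> servo_tool(
  rows=[
    [10, [0.4, 0, 0], [0, 0, 0]],
    [10, [0, 0, 0], [0, 0, 0]],
  ],
)

```text
clock: 23.2
eef_pos: [536.6, 251.3, 47.8]
tcp_rot: [3.141, 0.003, 0.024]
contact_force: [-10.7, 0.9, 8.8]
opening: 0.242
```

```bash
python3 pad.py
```

```text
t 23.25 pos [536.6 251.2  47.8] rpy [3.141  0.0034 0.0237] shift [-4.6  0.1  0.2] turn z -0.02 F [-10.9   0.9   9. ] op 0.247
[(65, 35), (66, 80), (67, 54), (71, -31), (72, -39), (73, -26), (75, 28), (90, -30), (94, 54), (95, 36), (108, -55), (109, -31), (112, 59), (113, 30), (125, -44), (126, -51), (129, 37), (130, 66), (143, -26), (152, 26), (153, 60), (154, 29), (162, 28), (195, -38)]
```

>>> servo_tool(
  rows=[
    [10, [0.4, 0, 0], [0, 0, 0]],
    [10, [0, 0, 0], [0, 0, 0]],
  ],
)

```text
clock: 23.5
eef_pos: [537.0, 251.3, 47.7]
tcp_rot: [3.141, 0.003, 0.024]
contact_force: [-10.9, -0.0, 8.8]
opening: 0.247
```

```bash
python3 pad.py
```

```text
t 23.55 pos [537.  251.3  47.7] rpy [3.1411 0.0035 0.0237] shift [-5.   0.2  0.1] turn z -0.02 F [-10.7   0.5   8.2] op 0.245
[(67, 64), (68, 60), (72, -30), (73, -41), (74, -28), (76, 26), (91, -30), (95, 55), (96, 35), (109, -62), (110, -42), (113, 49), (114, 45), (126, -39), (127, -53), (130, 38), (131, 65), (145, -27), (153, 26), (154, 60), (155, 29), (163, 28), (195, -39)]
```

>>> servo_tool(
  rows=[
    [10, [0.4, 0, 0], [0, 0, 0]],
    [10, [0, 0, 0], [0, 0, 0]],
  ],
)

```text
clock: 23.8
eef_pos: [537.4, 251.3, 47.8]
tcp_rot: [3.141, 0.003, 0.024]
contact_force: [-11.5, 2.0, 9.7]
opening: 0.243
```

```bash
python3 pad.py
```

```text
t 23.85 pos [537.4 251.3  47.8] rpy [3.1411 0.0035 0.0237] shift [-5.4  0.1  0.2] turn z -0.02 F [-10.9   0.9  10. ] op 0.239
[(68, 64), (69, 60), (73, -26), (74, -37), (75, -35), (77, 26), (91, -26), (92, -33), (96, 45), (97, 46), (110, -62), (111, -42), (114, 49), (115, 45), (127, -28), (128, -59), (132, 57), (133, 26), (146, -28), (154, 30), (155, 58), (156, 28), (164, 28), (195, -39)]
```

>>> servo_tool(
  rows=[
    [10, [0.4, 0, 0], [0, 0, 0]],
    [10, [0, 0, 0], [0, 0, 0]],
  ],
)

```text
clock: 24.1
eef_pos: [537.9, 251.3, 47.8]
tcp_rot: [3.141, 0.003, 0.024]
contact_force: [-10.7, 1.7, 9.2]
opening: 0.243
```

```bash
python3 pad.py
```

```text
t 24.15 pos [537.9 251.3  47.7] rpy [3.1411 0.0033 0.0238] shift [-5.9  0.1  0.1] turn z -0.01 F [-10.6   0.8   8.9] op 0.245
[(69, 43), (70, 78), (71, 44), (75, -36), (76, -39), (78, 26), (91, -36), (92, -33), (97, 34), (98, 60), (110, -46), (111, -33), (116, 49), (117, 45), (130, -65), (131, -33), (134, 50), (135, 41), (148, -27), (156, 53), (157, 56), (164, -33), (166, 33), (195, -39)]
```

>>> servo_tool(
  rows=[
    [10, [0.4, 0, 0], [0, 0, 0]],
    [10, [0, 0, 0], [0, 0, 0]],
  ],
)

```text
clock: 24.4
eef_pos: [538.2, 251.3, 47.8]
tcp_rot: [3.141, 0.003, 0.024]
contact_force: [-11.7, 0.5, 8.9]
opening: 0.245
```

```bash
python3 pad.py
```

```text
t 24.45 pos [538.2 251.3  47.7] rpy [3.1411 0.0034 0.0237] shift [-6.2  0.1  0.1] turn z -0.02 F [-11.4   0.8   8.6] op 0.244
[(70, 41), (71, 82), (72, 47), (76, -37), (77, -39), (92, -27), (93, -34), (94, -28), (98, 29), (99, 67), (111, -46), (112, -34), (117, 49), (118, 45), (131, -65), (132, -33), (135, 50), (136, 41), (149, -28), (157, 54), (158, 44), (165, -33), (167, 27), (195, -40)]
```

Run:
```python
from h import *
for n in ("w7","w8","w9","last"):
    g=cv2.cvtColor(cv2.imread(f"pics/{n}.png"),6).astype(float)
    v0={"w7":80,"w8":92,"w9":96,"last":115}[n]
    r=cv2.GaussianBlur(g[v0+6:v0+9].mean(0)[None],(0,0),.7)[0]; d=np.diff(r)
    def pk(lo,hi,s): k=lo+(s*d[lo:hi]).argmax(); w=np.clip(s*d[k-2:k+3],0,None); return round((w*np.arange(k-2,k+3)).sum()/w.sum()+.5,2)
    print(n,"open L",pk(255,269,-1),"pad L",pk(268,280,1),"pad R",pk(350,368,-1),"open R",pk(366,382,1))
```

```text
w7 open L 263.47 pad L 273.6 pad R 359.25 open R 372.44
w8 open L 264.04 pad L 273.8 pad R 359.19 open R 371.96
w9 open L 264.15 pad L 273.87 pad R 359.3 open R 371.87
last open L 264.92 pad L 272.97 pad R 359.26 open R 370.94
```

>>> servo_tool(
  rows=[
    [10, [-0.7, 0, 0], [0, 0, 0]],
    [10, [0, 0, 0], [0, 0, 0]],
  ],
)

```text
clock: 24.7
eef_pos: [538.2, 251.3, 47.7]
tcp_rot: [3.141, 0.002, 0.024]
contact_force: [-7.9, 0.1, 5.5]
opening: 0.246
```

>>> servo_tool(
  rows=[
    [10, [-0.7, 0, 0], [0, 0, 0]],
    [10, [0, 0, 0], [0, 0, 0]],
  ],
)

```text
clock: 24.95
eef_pos: [538.0, 251.3, 47.7]
tcp_rot: [3.141, 0.001, 0.024]
contact_force: [-7.7, -0.6, 4.2]
opening: 0.244
```

The pad has widened relative to its opening between the earlier and latest pictures, which suggests it sprang up around x ≈ 537.9. I'll test gently by easing back.

>>> servo_tool(
  rows=[
    [10, [-0.7, 0, 0], [0, 0, 0]],
    [10, [0, 0, 0], [0, 0, 0]],
  ],
)

```text
clock: 25.2
eef_pos: [537.5, 251.3, 47.7]
tcp_rot: [3.141, 0.001, 0.024]
contact_force: [-4.8, -0.3, 3.8]
opening: 0.245
```

>>> servo_tool(
  rows=[
    [10, [-0.7, 0, 0], [0, 0, 0]],
    [10, [0, 0, 0], [0, 0, 0]],
  ],
)

```text
clock: 25.45
eef_pos: [537.5, 251.3, 47.6]
tcp_rot: [-3.142, -0.0, 0.024]
contact_force: [-1.7, 0.0, 0.5]
opening: 0.245
```

>>> servo_tool(
  rows=[
    [10, [-0.7, 0, 0], [0, 0, 0]],
    [10, [0, 0, 0], [0, 0, 0]],
  ],
)

```text
clock: 25.7
eef_pos: [537.4, 251.3, 47.6]
tcp_rot: [-3.141, -0.002, 0.024]
contact_force: [2.7, -1.3, -4.4]
opening: 0.248
```

```bash
python3 pad.py
```

```text
t 25.75 pos [537.3 251.3  47.6] rpy [-3.1414e+00 -1.4000e-03  2.3900e-02] shift [-5.3  0.2  0. ] turn z -0.01 F [ 3.1 -0.8 -5.1] op 0.245
[(68, 51), (69, 68), (70, 34), (73, -26), (74, -39), (75, -32), (77, 26), (90, -36), (91, -46), (96, 50), (97, 39), (108, -43), (109, -28), (114, 41), (115, 58), (128, -58), (129, -38), (132, 43), (133, 55), (147, -29), (154, 44), (155, 72), (156, 32), (159, -27), (164, 28), (195, -43)]
```

It holds: the tool stays at 537.4 and the force reverses to +3 N. I'll relax, release and withdraw upward.

>>> servo_tool(
  rows=[
    [10, [0.5, 0, 0], [0, 0, 0]],
    [30, [0, 0, 0], [0, 0, 0]],
    [50, [0, 0, 0], [0, 0, 0]],
    [50, [0, 0, -2], [0, 0, 0]],
    [50, [0, 0, -10], [0, 0, 0]],
    [50, [0, 0, -40], [0, 0, 0]],
    [50, [0, 0, -50], [0, 0, 0]],
    [50, [-20, 0, -30], [0, 0, 0]],
  ],
)

```text
clock: 26.75
eef_pos: [518.7, 251.4, 183.1]
tcp_rot: [-3.14, -0.004, 0.023]
contact_force: [-0.0, -0.2, -0.1]
opening: 0.584
```

>>> servo_tool(
  rows=[
    [50, [-40, 0, 0], [0, 0, 0]],
    [50, [-20, 0, 0], [0, 0, 0]],
    [50, [0, 0, 0], [0, 0, 0]],
    [50, [0, 0, 0], [0, 0, 0]],
  ],
)

```text
clock: 27.25
eef_pos: [458.1, 249.7, 179.8]
tcp_rot: [-3.141, -0.001, 0.024]
contact_force: [-0.2, -0.4, 0.3]
opening: 0.587
```

Run:
```python
from h import *
b=grab_frame("wrist"); go(537.5,251.3,48,.024); cv2.imwrite("pics/fin.png",b)
for t in ["pack","balance_catch"]:
    for d in boxes_of("wrist",t): w=towld("wrist",d["centre"]);print(t,round(d["conf"],2),w.round(1),proj("wrist",w).round())
g=cv2.cvtColor(b,6).astype(int)
# light patch on the rib top: bright block inside dark rib
u0=int(proj("wrist",[538,251.3,72])[0]);v0=int(proj("wrist",[538,251.3,72])[1]); print("expected rib centre px",u0,v0)
col=g[max(v0-90,0):v0+90,u0-3:u0+4].mean(1);d=np.diff(col);k=np.nonzero(abs(d)>12)[0];print([(max(v0-90,0)+int(i),int(d[i])) for i in k])
for i in k:
    v=max(v0-90,0)+int(i)+.5; print(v,"x at z72",ray("wrist",(u0,v),72)[0].round(1),"z42",ray("wrist",(u0,v),42)[0].round(1),"z50",ray("wrist",(u0,v),50)[0].round(1))
for c in ["top"]:
    grab_frame(c)
    for t in ["pack","beaker_center","weight_center"]:
        for d in boxes_of(c,t): print(c,t,round(d["conf"],2),towld(c,d["centre"]).round(1))
```

```text
t 27.3 pos [458.1 249.6 179.7] rpy [-3.1414e+00 -7.0000e-04  2.3800e-02] shift [ 79.4   0.2 131.7] turn z -0.01 F [ 0.7 -1.  -1. ] op 0.584
pack 0.68 [536.6 250.8  41.5] [320. 107.]
pack 0.35 [486.6  52.2  51.1] [599. 190.]
balance_catch 0.66 [506.8 247.    9.1] [324. 147.]
expected rib centre px 319 104
[(24, -19), (25, -43), (27, 39), (28, 18), (42, -81), (43, -54), (69, 21), (70, 47), (71, 29), (118, -25), (121, -20), (139, -30), (140, -15), (163, 32), (164, 45), (165, 23)]
24.5 x at z72 582.1 z42 587.6 z50 586.1
25.5 x at z72 581.6 z42 587.0 z50 585.5
27.5 x at z72 580.5 z42 585.8 z50 584.4
28.5 x at z72 580.0 z42 585.2 z50 583.8
42.5 x at z72 572.6 z42 576.9 z50 575.7
43.5 x at z72 572.0 z42 576.3 z50 575.2
69.5 x at z72 557.9 z42 560.4 z50 559.8
70.5 x at z72 557.3 z42 559.8 z50 559.2
71.5 x at z72 556.8 z42 559.2 z50 558.6
118.5 x at z72 529.9 z42 529.1 z50 529.3
121.5 x at z72 528.1 z42 527.1 z50 527.4
139.5 x at z72 517.3 z42 515.0 z50 515.6
140.5 x at z72 516.7 z42 514.3 z50 515.0
163.5 x at z72 502.5 z42 498.4 z50 499.5
164.5 x at z72 501.9 z42 497.7 z50 498.8
165.5 x at z72 501.2 z42 497.0 z50 498.1
top pack 0.94 [531.2 247.3  42. ]
top pack 0.91 [ 692.4 -188.8   26.5]
top pack 0.28 [579.7 236.7  36.8]
top beaker_center 0.95 [484.2  29.6  19.4]
top weight_center 0.45 [593.2  -7.5  31.5]
```

After release the pack stays at x ≈ 537 (rib patch 517–557, body 498–577), so the pin has not pushed it out and the catch holds. The beaker and weight haven't moved. I'll hand in.

```bash
python3 -c "
from rig import *
print(sign_off())"
```

```text
the job is handed in; nothing more can be done
None
```

The pack is out of the charger and latched in the balance's battery rail. I handed the job in at about 27 s on the robot's clock, with the gripper well clear.

I pressed the charger's catch, which freed the pack, then drew it back along the rail by its rib and carried it to the balance. I slid it in with small steps. The push readings along the rail stayed at or below about 12 N (highest 11.7 N), and I stopped once the catch had clicked.

**Checks that it is latched:**
- **Pull test:** when I eased back, the pack stayed put at x ≈ 537 mm and the force reversed to about +3 N.
- **After release:** the wrist camera put the pack at x ≈ 537 mm, so the pin has not pushed it out.
- **Beaker, weight and pink look-alike pack:** the top camera showed them where they started. I did not re-check the bottle or the tip box.

**Less certain points:**
- **Click:** I could see it only indirectly, from a small change in the catch pad's width in the picture.
- **Home position:** it was about 8 mm beyond my first estimate of 530 mm.
- **Pack position:** the top camera's network put the pack at 531 mm, about 6 mm short of the wrist camera. I trusted the wrist camera and the pull test.
- **Cushion:** after the click I pushed on by at most 0.8 mm beyond where the pack settled. The catch gives a 1.5 mm gap to the cushion, so it should not be crushed, but I had no direct reading of it.

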